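# Finish a support crib and hold a gauge just above it

## Robot

A 7-joint arm with a two-finger parallel gripper is mounted at the origin on a cart in front of the work surface, level with it; the furniture and walls round the work are solid. World frame = base frame: x ahead of the robot, y to its left, z up, the work surface at z = 0. Lengths are in m, angles in rad, forces in N, time in s.
With the tool pointing down it reaches from about 0.425 to 0.925 m from the base axis. Payload 6.8 kg.
Tool frame: the origin (TCP) lies midway between the tips of the shut fingers; the grasp point (between the pads) lies bot.grip_point_offset behind it (bot.grip_point_offset is the distance from the TCP to the grasp point, in m); z points along the fingers, y is the line along which they close (so a half turn about z gives the same grasp; the last joint's range is limited). The gripper opens to 85 mm and grips with 20 to 120 N. Pads are 22 mm wide; open, the fingers measure 114 mm over their backs; the gripper's body (76 mm by 85 mm) begins 54 mm behind the grasp point. The pads swing forward as they close: fully open they stand 13 mm farther back than shut.
Start: joints at [-1.254, 0.477, 0.022, 1.555, -0.011, 1.109, -0.083], TCP at [0.278, 0.615, 0.231] pointing down, gripper open.
Joint ranges: [-2.96, 2.96], [-0.34, 2.1], [-1.41, 1.46], [0.24, 2.44], [-1.37, 4.51], [0.17, 1.92], [-2.96, 2.96]. Speed limits (rad/s): [2.39, 2.39, 3.14, 3.14, 3.14, 3.14, 3.14].

## Interface

Orientations are given as a unit quaternion [w, x, y, z].
In Python, from station import get_obs, cams, job, bot gives the robot as it stands.
- The arm moves only by the tool arm_command, never from a script. Its argument "rows" is a list that holds one entry, the list of rows, each a list of 5 numbers: the finger opening in mm, from 0 to 85.4, then the shift along the world's x, y, z in units of 60 mm (1.0 is 60 mm), then the turn about the world's z in units of 0.08 rad (1.0 is 0.08 rad). In form: [[[grip, x, y, z, turn], ...]]. A call has exactly 10 rows; each row shifts and turns the commanded pose from where the row before left it; what a row does not reach is not made up. A row lasts 1/8 s, in which the tool goes at most 62.5 mm and 10.7 degrees, less where a joint would pass 70% of its speed; a pose out of reach is approached as far as the arm can. A call with a number of a shift or a turn outside -1 to 1 is refused whole. A call with a gripper value outside its range is refused whole. The fingers move at their own pace and stop on an object; "newtons" is the grip in N (left out, the last holds). Time passes only in rows, so rows that do not move let the fingers close, or fill a call up. It gives the time, the measured TCP pose, the force, the opening and the grip force at its end, in the units of the state.
- get_obs(): the state, without advancing time (a new reading comes with each control period).
- cams.read_camera(name): name is "scene" or "top" or "wrist"; returns the picture (384x512x3 uint8, red, green, blue); there is no depth.
- cams.camera_params(name): a dict with "K" (3x3 intrinsics, pixels), "k1" (the pictures are not rectified: a ray, as slopes to the right and down, at radius r is drawn at 1 + k1 r^2 times it, then the intrinsics apply), "extrinsics" (4x4, takes a point from camera to world coordinates). Camera axes: x right, y down, z forward; pixel columns grow to the right and rows downward; lengths in m; the calibration is good to about 2 mm. A picture is of the moment at which its call begins: read the wrist's pose just before it. camera_params takes no time and is no camera call; for the wrist camera it gives the pose at the moment of the call.
- job.hand_in(): hands the job in; it is judged then, once.
The state is a dict: "t": time; "q": joint angles; "joint_vel": joint speeds; "joint_torque": joint torques, N m; "eef_pos": TCP position; "tool_rot": TCP orientation; "contact_force": force on the tool from outside, world axes, zero at the start; "torque": the same for the moment, N m; "gripper_width": opening from 0.0 (shut) to 1.0 (fully open); "grasp_force": force on a finger pad.
Only numpy, scipy, OpenCV 4.12 (cv2) and the standard library are available. Lean on these libraries where they do the work, as an engineer would, in place of code of your own. Each camera call takes 0.05 s, during which the arm holds its last target. There are 200 camera calls.

## Task

Finish the support crib by laying the two loose blue slats side by side across its two fixed blue slats, one on each pair of white bands, and let go of them. Then pick up the white dial gauge, lift it over the manifold and hold it level about 10 mm above the two upper slats, centred on the crib with its brass stem pointing to the crib's red end, touching neither slats nor crib so that a pad can be slipped underneath: finish while still holding it there, do not put it down or let go. Do not bump the manifold, and leave the oil bottle, tin, marker and tape roll round the work where they are.

Things in the scene. Friction and masses are not known exactly. Their poses are not given: they have to be found in the camera images.
- crib: Fixed grey board 190x150x8 mm, left of the manifold. Two fixed blue slats 140x20x16 mm run along its x at y = -40 and +40 mm, tops 24 mm above the bench. White bands 20 mm wide cross them at x = -34 and +34 mm: places of the upper slats, laid along the crib's y (tops then at 40 mm). Red stripe at the board's -x end, towards the robot. Origin: centre of the board's underside, z up
- slat_a: Loose blue slat 120 x 20 x 16 mm, about 40 g, lying flat on the bench on the robot's right of the manifold. Origin: its centre (8 mm above what it lies on); x along its length. Both slats are alike and either may take either place.
- slat_b: The other loose blue slat, same size, origin and axes as slat_a.
- gauge: White dial gauge on its back on the bench, right of the manifold, 165 to 275 g. Round case 69 mm across, 21 mm high; solid sides 64 mm apart along y at the case's centre: grip it there, on the +y and -y sides. A brass stem sticks out to -x, to 45 mm from the origin. Origin: on the underside, 8.5 mm from the case's centre towards the stem; z up
- gauge_case (a point): Point on the gauge's underside at the centre of its round case (gauge x = +8.5 mm).
- gauge_stem (a point): Tip of the gauge's brass stem (gauge x = -44 mm, 9 mm above the underside).
- manifold: Fixed aluminium bar between the loose parts and the crib, 300 mm along its x, 36 mm wide, top 75 mm above the bench, on feet 70 mm wide. Three fittings stand on it at x = -90, 0, +90 mm, up to 120 mm above the bench; black knobs stick out to 36 mm from its axis on its -y side, 55 mm up. Origin: centre of its footprint on the bench
- oil_bottle: Bystander: oil bottle with red spout, 53 mm across, 150 mm tall, beyond the manifold's far end. Origin: centre of its underside.
- o_ring_tin: Bystander: round silvery tin, 70 mm across, 26 mm high, behind the crib. Origin: centre of its underside.
- marker: Bystander: white marker with red cap, 135 mm long, 17 mm thick, lying in front of the crib to the left. Origin: centre of its underside.
- ptfe_roll: Bystander: blue and white roll of tape, 52 mm across, 13 mm high, to the left of the crib. Origin: centre of its underside.
Mind the look-alikes: they are no part of the job. What is shaped like the slat_b but orange, pink or turquoise is not meant.

How it is judged:
On the way, in this order (a step that is already met when the one before it is completed fails the run):
1. both loose slats lie across the fixed ones on the white bands, let go ((((x of slat_a in the frame of crib between 0.023 and 0.045 m and y of slat_a in the frame of crib between -0.02 and 0.02 m and z of slat_a in the frame of crib between 0.029 and 0.035 m and angle between the x axis of slat_a and the y axis of crib, either way round below 0.17 rad and linear speed of slat_a below 0.02 m/s and contact force between slat_a and the fingers below 0.1 N) and (x of slat_b in the frame of crib between -0.045 and -0.023 m and y of slat_b in the frame of crib between -0.02 and 0.02 m and z of slat_b in the frame of crib between 0.029 and 0.035 m and angle between the x axis of slat_b and the y axis of crib, either way round below 0.17 rad and linear speed of slat_b below 0.02 m/s and contact force between slat_b and the fingers below 0.1 N)) or ((x of slat_a in the frame of crib between -0.045 and -0.023 m and y of slat_a in the frame of crib between -0.02 and 0.02 m and z of slat_a in the frame of crib between 0.029 and 0.035 m and angle between the x axis of slat_a and the y axis of crib, either way round below 0.17 rad and linear speed of slat_a below 0.02 m/s and contact force between slat_a and the fingers below 0.1 N) and (x of slat_b in the frame of crib between 0.023 and 0.045 m and y of slat_b in the frame of crib between -0.02 and 0.02 m and z of slat_b in the frame of crib between 0.029 and 0.035 m and angle between the x axis of slat_b and the y axis of crib, either way round below 0.17 rad and linear speed of slat_b below 0.02 m/s and contact force between slat_b and the fingers below 0.1 N)))), for 0.2 s.
2. the gauge is carried over the manifold (y of gauge in the frame of manifold between -0.05 and 0.05 m and x of gauge in the frame of manifold between -0.17 and 0.17 m and height (world z) of gauge above 0.1 m).
3. the gauge hovers level just above the upper slats, centred and aligned, untouched by them (z of gauge in the frame of crib between 0.043 and 0.06 m and horizontal distance between gauge_case and crib below 0.012 m and angle between the x axis of gauge and the x axis of crib, either way round below 0.17 rad and x of gauge_stem in the frame of crib below -0.03 m and angle between gauge's own z axis and vertical below 0.1 rad and linear speed of gauge below 0.02 m/s and contact force between gauge and the fingers above 1 N and contact force between gauge and crib below 0.05 N and contact force between gauge and slat_a below 0.05 N and contact force between gauge and slat_b below 0.05 N), for 0.3 s.
At the end, for the whole second after the job is handed in: Loose slats flat on the bands (11 mm across, 20 mm lengthwise, 0.17 rad), let go. Gauge still, in the fingers, level to 0.1 rad, underside 3 to 20 mm above the slats, case within 12 mm of the crib's centre, stem to the red end within 0.17 rad, touching neither slats nor crib (all of step 3 and (((x of slat_a in the frame of crib between 0.023 and 0.045 m and y of slat_a in the frame of crib between -0.02 and 0.02 m and z of slat_a in the frame of crib between 0.029 and 0.035 m and angle between the x axis of slat_a and the y axis of crib, either way round below 0.17 rad and linear speed of slat_a below 0.02 m/s and contact force between slat_a and the fingers below 0.1 N) and (x of slat_b in the frame of crib between -0.045 and -0.023 m and y of slat_b in the frame of crib between -0.02 and 0.02 m and z of slat_b in the frame of crib between 0.029 and 0.035 m and angle between the x axis of slat_b and the y axis of crib, either way round below 0.17 rad and linear speed of slat_b below 0.02 m/s and contact force between slat_b and the fingers below 0.1 N)) or ((x of slat_a in the frame of crib between -0.045 and -0.023 m and y of slat_a in the frame of crib between -0.02 and 0.02 m and z of slat_a in the frame of crib between 0.029 and 0.035 m and angle between the x axis of slat_a and the y axis of crib, either way round below 0.17 rad and linear speed of slat_a below 0.02 m/s and contact force between slat_a and the fingers below 0.1 N) and (x of slat_b in the frame of crib between 0.023 and 0.045 m and y of slat_b in the frame of crib between -0.02 and 0.02 m and z of slat_b in the frame of crib between 0.029 and 0.035 m and angle between the x axis of slat_b and the y axis of crib, either way round below 0.17 rad and linear speed of slat_b below 0.02 m/s and contact force between slat_b and the fingers below 0.1 N)))); the arm keeps its last pose, push and grip.
It fails at once if the manifold is bumped (over 2 N) (contact force between manifold and the arm above 2 N or contact force between manifold and the fingers above 2 N or contact force between manifold and gauge above 2 N or contact force between manifold and slat_a above 2 N or contact force between manifold and slat_b above 2 N).
It fails at once if a bystander (oil bottle, tin, marker, tape roll) is moved by more than 20 mm (distance of any of oil_bottle, o_ring_tin, marker, ptfe_roll from where it was at the start of the episode above 0.02 m).
It also fails if it takes over 72 s, if anything falls off the work surface, if the arm or the gripper's body presses on something with over 40 N, if the wrist force passes 120 N, or if a joint passes its speed limit or range.

## Working session

There is one attempt and no reset: what is moved stays moved. The work goes in short steps, Python scripts to look and compute and a tool call to move; the robot and the scene stay as the last step left them, time stands still between calls to the robot, and variables do not carry over. Pictures are saved under pics/ and viewed, at most 11 in all, crops included, and the job is handed in when it is done.

Besides the shell and the picture viewer there is one more tool, called as a command line: name --argument value ..., lists and objects as JSON in quotes. arm_command: Moves the arm, as the interface text tells. Its arguments: {"type":"object","properties":{"rows":{"type":"array"},"newtons":{"type":"number"}},"required":["rows"]}

```bash
mkdir -p pics; cat > h.py <<'E'
import numpy as np, cv2
from station import get_obs, cams, job, bot
def par(n):
    p=cams.camera_params(n); return np.array(p["K"]),p["k1"],np.array(p["extrinsics"])
def ray(P,uv):
    K,k1,T=P; d=np.linalg.solve(K,[uv[0],uv[1],1.])[:2]; s=d.copy()
    for _ in range(30): s=d/(1+k1*(s@s))
    return T[:3,3],T[:3,:3]@np.r_[s,1]
def onz(P,uv,z):
    o,d=ray(P,uv); return o+d*(z-o[2])/d[2]
def proj(P,X):
    K,k1,T=P; c=T[:3,:3].T@(np.array(X)-T[:3,3]); s=c[:2]/c[2]; s=s*(1+k1*(s@s)); return (K@np.r_[s,1])[:2]
def snap(n,f=None):
    P=par(n); im=cv2.cvtColor(np.array(cams.read_camera(n)),cv2.COLOR_RGB2BGR)
    if f: cv2.imwrite(f,im)
    return P,im
E
python3 - <<'E'
from h import *
a=snap("scene","pics/s0.png");b=snap("top","pics/t0.png")
print(a[0],b[0],bot.grip_point_offset)
o=get_obs();print(o)
E
```

```text
(array([[375.3439135 ,   0.        , 251.59243633],
       [  0.        , 375.3439135 , 199.09556287],
       [  0.        ,   0.        ,   1.        ]]), -0.028376019731405727, array([[-0.83792022, -0.20719206,  0.50493679, -0.02022721],
       [-0.54565233,  0.33899009, -0.76638714,  0.95879681],
       [-0.01237924, -0.91769122, -0.39710148,  0.53084612],
       [ 0.        ,  0.        ,  0.        ,  1.        ]])) (array([[388.08975042,   0.        , 252.08609675],
       [  0.        , 388.08975042, 182.24290633],
       [  0.        ,   0.        ,   1.        ]]), -0.012673497701547345, array([[-0.00601854, -0.9960619 ,  0.08845602,  0.47305757],
       [-0.99995583,  0.00663344,  0.00665912,  0.07194763],
       [-0.00721966, -0.08841204, -0.99605782,  1.24717355],
       [ 0.        ,  0.        ,  0.        ,  1.        ]])) 0.0187
{'t': 0.1, 'q': array([-1.2540981 ,  0.4777142 ,  0.02232796,  1.55635837, -0.01149944,
        1.10930968, -0.08308209]), 'joint_vel': array([ 0.00025392, -0.00073383,  0.00085267, -0.00070204, -0.00045597,
       -0.00057109,  0.00024614]), 'joint_torque': array([ 5.01407674e-03, -5.97755671e+01,  1.61387399e+00, -2.81954026e+01,
        1.28761251e-02,  5.02936804e-03, -3.20886409e-05]), 'eef_pos': array([0.2779717 , 0.61451256, 0.23042238]), 'tool_rot': array([-1.18673071e-04,  2.10780618e-01,  9.77533038e-01, -8.22323131e-04]), 'contact_force': array([-0.27671088,  0.49194259,  0.13219671]), 'torque': array([-0.01552294, -0.04479917, -0.0203919 ]), 'grasp_force': 0.0, 'gripper_width': 0.9999433584241662}
```

View pics/t0.png

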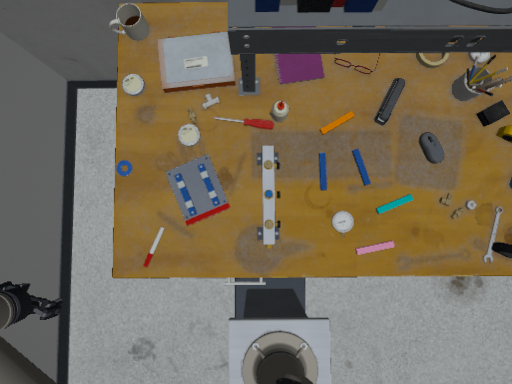

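View pics/s0.png

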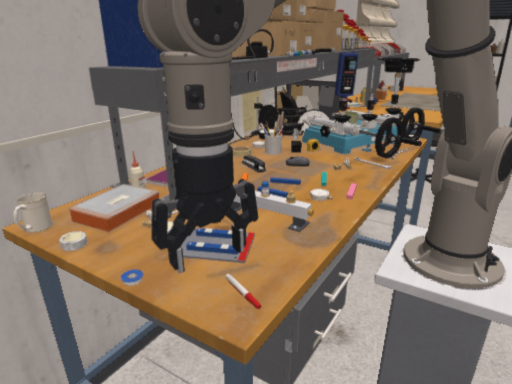

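The top view shows blue slats at (322,171) and (361,167). The look-alikes are orange (337,122), turquoise (395,204) and pink (376,248). The gauge is at (343,222), the manifold at (268,195), and the crib at (198,188) with its red end at (207,215). The tin is at (189,135), and the other white round thing at (133,85) isn't part of the job. I'll take the two blue slats and measure them.

```bash
python3 - <<'E'
from h import *
P=par("top"); im=cv2.imread("pics/t0.png"); hsv=cv2.cvtColor(im,cv2.COLOR_BGR2HSV)
def blobs(m,z,name,amin=15):
    for c in cv2.findContours(m,0,2)[0]:
        if cv2.contourArea(c)<amin: continue
        M=cv2.moments(c); uv=(M['m10']/M['m00'],M['m01']/M['m00'])
        b=cv2.boxPoints(cv2.minAreaRect(c)); w=np.array([onz(P,p,z)[:2] for p in b])
        e=[w[1]-w[0],w[2]-w[1]]; e.sort(key=np.linalg.norm)
        print(name,np.round(uv,1),onz(P,uv,z)[:2].round(4),"size",[round(np.linalg.norm(x),3) for x in e],"ang",round(np.degrees(np.arctan2(e[1][1],e[1][0])),1))
roi=np.zeros(im.shape[:2],np.uint8); roi[100:270,110:430]=255
blue=cv2.inRange(hsv,(100,130,60),(125,255,255))&roi
blobs(blue[:,:],.016,"blue")
blobs(cv2.inRange(hsv,(0,0,185),(180,60,255))&roi,.02,"white",10)
red=(cv2.inRange(hsv,(0,170,90),(5,255,255))|cv2.inRange(hsv,(172,170,90),(180,255,255)))&roi
blobs(red,.008,"red")
board=cv2.inRange(hsv,(95,20,60),(125,110,200))&roi
print(hsv[190,200],hsv[163,185],hsv[205,190],hsv[215,207])
crop=np.hstack([cv2.resize(im[140:260,150:250],None,fx=4,fy=4,interpolation=2),cv2.resize(im[140:260,290:390],None,fx=4,fy=4,interpolation=2)])
cv2.imwrite("pics/c0.png",crop)
E
```

```text
blue [191.9 210.7] [0.4932 0.2714] size [np.float64(0.019), np.float64(0.024)] ang -157.8
blue [215.2 200.9] [0.5237 0.1975] size [np.float64(0.018), np.float64(0.023)] ang -153.4
blue [268.5 193.5] [0.5462 0.0283] size [np.float64(0.016), np.float64(0.016)] ang 179.4
blue [185.1 194. ] [0.5464 0.2937] size [np.float64(0.019), np.float64(0.043)] ang -156.4
blue [208.2 184.1] [0.5775 0.2199] size [np.float64(0.019), np.float64(0.043)] ang -157.3
blue [178.2 177.2] [0.6002 0.3161] size [np.float64(0.019), np.float64(0.022)] ang -153.1
blue [201.3 167.4] [0.6312 0.2425] size [np.float64(0.018), np.float64(0.022)] ang -158.1
blue [123.8 167.8] [0.6317 0.4914] size [np.float64(0.045), np.float64(0.045)] ang -178.7
blue [322.3 170.5] [ 0.6185 -0.1442] size [np.float64(0.019), np.float64(0.116)] ang -178.7
blue [360.9 166.3] [ 0.6311 -0.2676] size [np.float64(0.02), np.float64(0.116)] ang -161.8
white [342.8 222.1] [ 0.4544 -0.2043] size [np.float64(0.041), np.float64(0.041)] ang -90.4
red [147.7 259.6] [0.34   0.4115] size [np.float64(0.013), np.float64(0.042)] ang -26.2
red [207.3 213.9] [0.4827 0.2234] size [np.float64(0.015), np.float64(0.147)] ang -67.4
red [259.3 123.4] [0.7751 0.0557] size [np.float64(0.027), np.float64(0.095)] ang -99.4
[108  38 120] [10 18 87] [ 86  11 163] [  2 231 146]
```

View pics/c0.png

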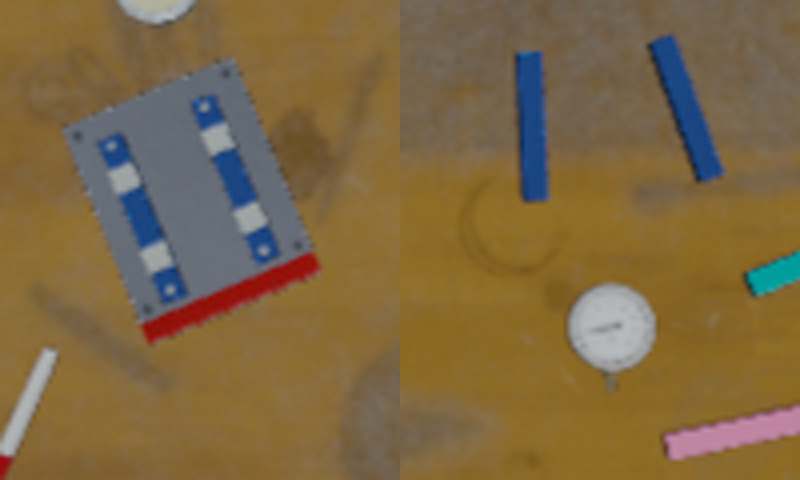

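arm_command --rows '[[[60, 0.284, -0.633, 0, 0.28], [60, 0.284, -0.633, 0, 0.28], [60, 0.284, -0.633, 0, 0.28], [60, 0.284, -0.633, 0, 0.28], [60, 0.284, -0.633, 0, 0.28], [60, 0.284, -0.633, 0, 0.28], [60, 0.284, -0.633, 0, 0.28], [60, 0.284, -0.633, 0, 0.28], [60, 0.284, -0.633, 0, 0.28], [60, 0.284, -0.633, 0, 0.28]]]' --newtons 30

```text
t: 1.35
eef_pos: [0.4488, 0.2338, 0.2311]
tool_rot: [-0.0, 0.1, 0.995, -0.0]
contact_force: [0.7, -0.3, 0.9]
gripper_width: 0.703
grasp_force: 0.0
```

arm_command --rows '[[[60, 0.284, -0.633, 0, 0.28], [60, 0.284, -0.633, 0, 0.28], [60, 0.284, -0.633, 0, 0.28], [60, 0.284, -0.633, 0, 0.28], [60, 0.284, -0.633, 0, 0.28], [60, 0.284, -0.633, 0, 0.28], [60, 0.284, -0.633, -0.1, 0.28], [60, 0.284, -0.633, -0.1, 0.28], [60, 0.284, -0.633, -0.1, 0.28], [60, 0.284, -0.633, -0.1, 0.28]]]'

```text
t: 2.6
eef_pos: [0.6192, -0.1456, 0.2067]
tool_rot: [-0.0, -0.012, 1.0, 0.0]
contact_force: [0.3, -0.2, -0.2]
gripper_width: 0.703
grasp_force: 0.0
```

```bash
python3 - <<'E'
from h import *
o=get_obs();print(o['t'],o['eef_pos'],o['tool_rot'],o['q'])
P,im=snap("wrist","pics/w1.png"); print(P)
print(proj(P,[.6185,-.1442,.016]))
E
```

```text
2.6 [ 0.61918513 -0.14559285  0.20666356] [-3.96362047e-04 -1.21121939e-02  9.99926557e-01  1.34439018e-04] [-0.08899157  0.44665426  0.3017211   1.69473808 -0.15098054  1.02387885
  1.85874286]
(array([[337.36206309,   0.        , 257.88363018],
       [  0.        , 337.36206309, 192.99442108],
       [  0.        ,   0.        ,   1.        ]]), -0.08784214424577938, array([[-0.02433219,  0.95700189,  0.2890594 ,  0.54491106],
       [ 0.99970324,  0.02295262,  0.00816188, -0.14723464],
       [ 0.00117626,  0.28917221, -0.95727637,  0.34977197],
       [ 0.        ,  0.        ,  0.        ,  1.        ]]))
[258.72515021 167.24760563]
```

View pics/w1.png

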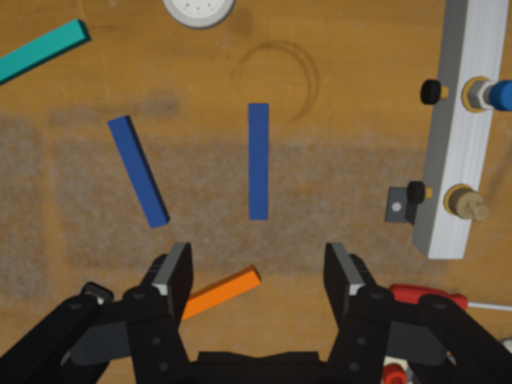

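The wrist view shows slat A at (258,161), slat B at (138,172) and the gauge at the top at (198,5). The orange and turquoise slats are look-alikes. Next I'll measure both blue slats.

```bash
cat >> h.py <<'E'
def slats(P,im,z,amin=300,lo=(100,130,60)):
    hsv=cv2.cvtColor(im,cv2.COLOR_BGR2HSV)
    for c in cv2.findContours(cv2.inRange(hsv,lo,(125,255,255)),0,2)[0]:
        if cv2.contourArea(c)<amin: continue
        b=cv2.boxPoints(cv2.minAreaRect(c)); w=np.array([onz(P,p,z)[:2] for p in b])
        e=sorted([w[1]-w[0],w[2]-w[1]],key=np.linalg.norm)
        print("slat px",b.mean(0).round(),w.mean(0).round(4),"size",[round(float(np.linalg.norm(x)),4) for x in e],"yaw",round(np.degrees(np.arctan2(e[1][1],e[1][0]))%180,1))
E
python3 - <<'E'
from h import *
P=(np.array([[337.362,0,257.8836],[0,337.362,192.9944],[0,0,1]]),-.087842,np.array([[-0.02433219,0.95700189,0.2890594,0.54491106],[0.99970324,0.02295262,0.00816188,-0.14723464],[0.00117626,0.28917221,-0.95727637,0.34977197],[0,0,0,1]]))
slats(P,cv2.imread("pics/w1.png"),.016)
E
```

```text
slat px [138. 172.] [ 0.6286 -0.2679] size [0.019, 0.1172] yaw 18.4
slat px [258. 161.] [ 0.6148 -0.145 ] size [0.0154, 0.1171] yaw 1.0
slat px [500.  95.] [0.537  0.0973] size [0.0234, 0.0281] yaw 11.4
```

arm_command --rows '[[[45, -0.04, 0.015, -0.4, 0], [45, 0, 0, -0.5, 0], [45, 0, 0, -0.5, 0], [45, 0, 0, -0.5, 0], [45, 0, 0, -0.5, 0], [45, 0, 0, -0.4, 0], [45, 0, 0, -0.3, 0], [45, 0, 0, -0.2, 0], [45, 0, 0, -0.07, 0], [45, 0, 0, 0, 0]]]'

```text
t: 3.9
eef_pos: [0.6169, -0.1438, 0.0054]
tool_rot: [0.0, -0.012, 1.0, -0.0]
contact_force: [0.8, -0.0, -0.7]
gripper_width: 0.526
grasp_force: 0.0
```

arm_command --rows '[[[10, 0, 0, 0, 0], [10, 0, 0, 0, 0], [10, 0, 0, 0, 0], [10, 0, 0, 0, 0], [10, 0, 0, 0, 0], [10, 0, 0, 0.1, 0], [10, 0, 0, 0.3, 0], [10, 0, 0, 0.5, 0], [10, 0, 0, 0.7, 0], [10, 0, 0, 0.7, 0]]]'

```text
t: 5.15
eef_pos: [0.6164, -0.1437, 0.1454]
tool_rot: [0.0, -0.012, 1.0, -0.0]
contact_force: [-0.1, 1.2, -0.0]
gripper_width: 0.222
grasp_force: 29.5
```

arm_command --rows '[[[10, -0.024, 0.43, 0.25, -0.937], [10, -0.024, 0.43, 0.25, -0.937], [10, -0.024, 0.43, 0, -0.937], [10, -0.024, 0.43, 0, -0.937], [10, -0.024, 0.43, 0, -0.937], [10, -0.024, 0.43, 0, -0.937], [10, -0.024, 0.43, 0, -0.937], [10, -0.024, 0.43, 0, -0.937], [10, -0.024, 0.43, 0, -0.937], [10, -0.024, 0.43, 0, -0.937]]]'

```text
t: 6.4
eef_pos: [0.6021, 0.1151, 0.1742]
tool_rot: [0.0, 0.356, 0.934, 0.0]
contact_force: [-0.1, 0.6, -0.5]
gripper_width: 0.219
grasp_force: 29.5
```

arm_command --rows '[[[10, -0.024, 0.43, 0, -0.937], [10, -0.024, 0.43, 0, -0.937], [10, -0.024, 0.43, 0, -0.937], [10, -0.024, 0.43, 0, -0.937], [10, -0.024, 0.43, 0, -0.937], [10, -0.024, 0.43, 0, -0.937], [10, 0, 0, -0.2, 0], [10, 0, 0, -0.4, 0], [10, 0, 0, -0.4, 0], [10, 0, 0, -0.2, 0]]]'

```text
t: 7.65
eef_pos: [0.5928, 0.2674, 0.0999]
tool_rot: [-0.0, 0.555, 0.832, -0.001]
contact_force: [1.1, 0.9, 0.6]
gripper_width: 0.216
grasp_force: 29.5
```

```bash
python3 - <<'E'
from h import *
o=get_obs();print(o['t'],o['eef_pos'],o['tool_rot'])
P,im=snap("wrist","pics/w2.png"); print(P[2])
for X in [(.5928,.2687,.024),(.53,.2425,.024)]: print(proj(P,X))
slats(P,im,o['eef_pos'][2]+.011)
E
```

```text
7.65 [0.59283916 0.267447   0.09990511] [-3.86175953e-04  5.54949847e-01  8.31883015e-01 -1.08018660e-03]
[[ 0.92325607  0.36828613  0.10937807  0.5642524 ]
 [ 0.38417859 -0.88336913 -0.26845072  0.33615251]
 [-0.00224547  0.28986947 -0.95706356  0.24291256]
 [ 0.          0.          0.          1.        ]]
[259.24981805 202.70632638]
[160.56685156 202.6504615 ]
slat px [132. 250.] [0.5386 0.2538] size [0.0117, 0.0147] yaw 23.2
slat px [120. 140.] [0.5203 0.2981] size [0.0116, 0.0146] yaw 21.7
slat px [239. 240.] [0.5823 0.2698] size [0.0552, 0.1135] yaw 106.8
```

View pics/w2.png

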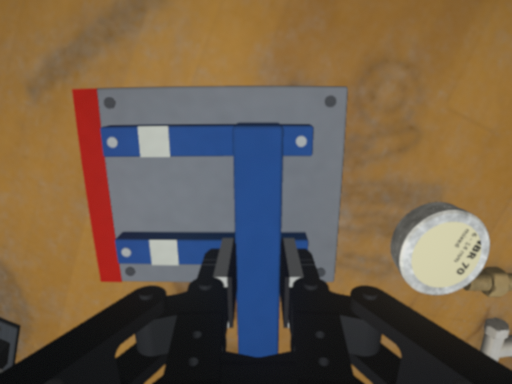

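The wrist view shows the crib with its red end on the left. The near-end white bands are at (153,141) and (163,252), and the held slat hangs over the far bands, centred on column ~257. I'll check the bands against the target.

```bash
python3 - <<'E'
from h import *
K=np.array([[337.362,0,257.8836],[0,337.362,192.9944],[0,0,1]])
P=(K,-.087842,np.array([[0.92325607,0.36828613,0.10937807,0.5642524],[0.38417859,-0.88336913,-0.26845072,0.33615251],[-0.00224547,0.28986947,-0.95706356,0.24291256],[0,0,0,1]]))
im=cv2.imread("pics/w2.png");hsv=cv2.cvtColor(im,cv2.COLOR_BGR2HSV)
m=cv2.inRange(hsv,(0,0,190),(180,60,255)); w=[]
for c in cv2.findContours(m,0,2)[0]:
    if cv2.contourArea(c)<300: continue
    ctr=cv2.minAreaRect(c)[0]; p=onz(P,ctr,.024); print(np.round(ctr),cv2.contourArea(c),p.round(4))
    if ctr[0]<200: w.append(p[:2])
w=sorted(w,key=lambda p:p[1]); d=w[1]-w[0]; print("sep",np.linalg.norm(d),"yaw",np.degrees(np.arctan2(-d[0],d[1])))
u=np.array([d[1],-d[0]])/np.linalg.norm(d); n=(w[0]+w[1])/2
print("near",n,"centre",n+.034*u,"far",n+.068*u)
# held slat lateral position, image rows 150 and 330
z=.0999+.011
for r in (150,220):
    cols=np.where(cv2.inRange(hsv,(100,130,60),(125,255,255))[r,200:290])[0]+200
    print(r,cols.min(),cols.max(),onz(P,(cols.mean(),r),z))
E
```

```text
[164. 252.] 334.0 [0.5434 0.2073 0.024 ]
[445. 250.] 4333.0 [0.7334 0.2872 0.024 ]
[154. 142.] 506.0 [0.5126 0.281  0.024 ]
sep 0.07988176616792503 yaw 22.641707062623503
near [0.52797846 0.24411555] centre [0.55935809 0.25720443] far [0.59073772 0.27029332]
150 200 289 [0.56766362 0.3134469  0.1109    ]
220 235 280 [0.58373604 0.2881393  0.1109    ]
```

arm_command --rows '[[[10, -0.017, 0.035, -0.2, 0], [10, 0, 0, -0.25, 0], [10, 0, 0, -0.25, 0], [10, 0, 0, -0.2, 0], [10, 0, 0, -0.13, 0], [10, 0, 0, -0.06, 0], [10, 0, 0, -0.03, 0], [10, 0, 0, 0, 0], [10, 0, 0, 0, 0], [10, 0, 0, 0, 0]]]'

```text
t: 8.95
eef_pos: [0.5927, 0.2713, 0.0342]
tool_rot: [0.0, 0.555, 0.832, 0.0]
contact_force: [-0.1, 0.9, 0.3]
gripper_width: 0.224
grasp_force: 29.5
```

arm_command --rows '[[[10, -0.015, -0.03, -0.03, 0], [10, 0, 0, -0.03, 0], [10, 0, 0, -0.015, 0], [10, 0, 0, 0, 0], [10, 0, 0, 0, 0], [35, 0, 0, 0, 0], [40, 0, 0, 0, 0], [40, 0, 0, 0, 0], [40, 0, 0, 0.1, 0], [40, 0, 0, 0.4, 0]]]'

```text
t: 10.2
eef_pos: [0.5906, 0.269, 0.0587]
tool_rot: [-0.001, 0.555, 0.832, -0.001]
contact_force: [0.5, 0.3, -0.2]
gripper_width: 0.472
grasp_force: 0.0
```

```bash
python3 - <<'E'
from h import *
P,im=snap("top","pics/t1.png"); print(get_obs()['eef_pos'])
E
```

```text
[0.59313538 0.26981934 0.06279056]
```

arm_command --rows '[[[40, 0, 0, 0.7, 0], [40, 0, 0, 0.8, 0], [40, 0, 0, 0.8, 0], [40, 0.0317, -0.4475, 0, 0.934], [40, 0.0317, -0.4475, 0, 0.934], [40, 0.0317, -0.4475, 0, 0.934], [40, 0.0317, -0.4475, 0, 0.934], [40, 0.0317, -0.4475, 0, 0.934], [40, 0.0317, -0.4475, 0, 0.934], [40, 0.0317, -0.4475, 0, 0.934]]]'

```text
t: 11.5
eef_pos: [0.6051, 0.0805, 0.1977]
tool_rot: [0.0, 0.32, 0.948, 0.0]
contact_force: [-1.4, 0.2, 0.2]
gripper_width: 0.47
grasp_force: 0.0
```

arm_command --rows '[[[40, 0.0317, -0.4475, 0, 0.934], [40, 0.0317, -0.4475, 0, 0.934], [40, 0.0317, -0.4475, 0, 0.934], [40, 0.0317, -0.4475, 0, 0.934], [40, 0.0317, -0.4475, 0, 0.934], [40, 0.0317, -0.4475, 0, 0.934], [40, 0.0317, -0.4475, 0, 0.934], [40, 0.0317, -0.4475, 0, 0.934], [40, 0.0317, -0.4475, 0, 0.934], [40, 0.0317, -0.4475, 0, 0.934]]]'

```text
t: 12.75
eef_pos: [0.624, -0.188, 0.1976]
tool_rot: [0.0, -0.048, 0.999, -0.0]
contact_force: [-0.1, -0.4, -0.7]
gripper_width: 0.469
grasp_force: 0.0
```

arm_command --rows '[[[45, 0.0317, -0.4475, 0, 0.934], [45, 0.0317, -0.4475, 0, 0.934], [45, 0.0317, -0.4475, 0, 0.934], [45, 0, 0, -0.3, 0], [45, 0, 0, -0.5, 0], [45, 0, 0, -0.5, 0], [45, 0, 0, -0.3, 0], [45, 0, 0, 0, 0], [45, 0, 0, 0, 0], [45, 0, 0, 0, 0]]]'

```text
t: 14.0
eef_pos: [0.6305, -0.2679, 0.1028]
tool_rot: [0.001, -0.158, 0.987, -0.001]
contact_force: [-0.7, 0.0, 0.7]
gripper_width: 0.521
grasp_force: 0.0
```

```bash
python3 - <<'E'
from h import *
P,im=snap("top","pics/t2.png"); o=get_obs();print(o['eef_pos'],o['tool_rot'])
slats(P,im,.04,20)
P,im=snap("wrist","pics/w3.png"); slats(P,im,.016)
cv2.imwrite("pics/c2.png",cv2.resize(cv2.imread("pics/t2.png")[140:260,150:290],None,fx=4,fy=4,interpolation=2))
E
```

```text
[ 0.63039497 -0.26785366  0.10266968] [ 9.21807159e-04 -1.58363771e-01  9.87380307e-01 -4.42806996e-04]
slat px [192. 211.] [0.4927 0.2673] size [0.019, 0.0237] yaw 22.2
slat px [215. 201.] [0.5227 0.1952] size [0.0181, 0.0223] yaw 26.6
slat px [268. 194.] [0.5447 0.0291] size [0.0156, 0.0156] yaw 179.4
slat px [364. 176.] [ 0.5972 -0.2703] size [0.019, 0.0503] yaw 16.6
slat px [193. 182.] [0.581  0.2644] size [0.0892, 0.1179] yaw 113.0
slat px [124. 168.] [0.628  0.4826] size [0.0443, 0.0444] yaw 1.3
slat px [357. 155.] [ 0.6652 -0.249 ] size [0.019, 0.0348] yaw 16.6
slat px [256. 190.] [ 0.6284 -0.2691] size [0.018, 0.1174] yaw 18.8
```

View pics/c2.png

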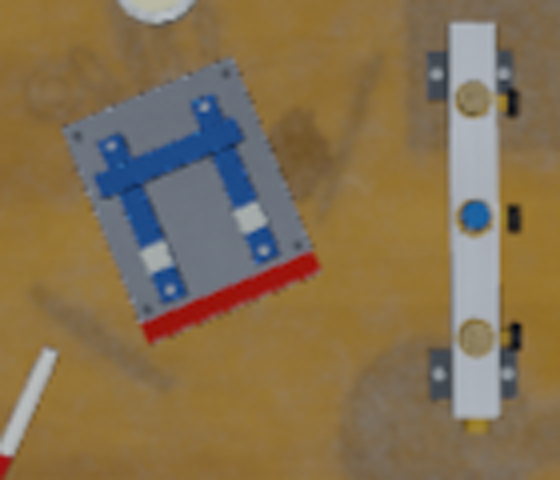

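Slat A lies on the far bands, from (97,185) to (243,130) in the crop. The white bands left are the near ones at (157,257) and (250,217). Now I'll grasp slat B.

arm_command --rows '[[[45, 0, 0, -0.4, 0], [45, 0, 0, -0.5, 0], [45, 0, 0, -0.4, 0], [45, 0, 0, -0.2, 0], [45, 0, 0, -0.1, 0], [45, 0, 0, -0.02, 0], [10, 0, 0, 0, 0], [10, 0, 0, 0, 0], [10, 0, 0, 0, 0], [10, 0, 0, 0, 0]]]'

```text
t: 15.35
eef_pos: [0.6304, -0.2679, 0.0052]
tool_rot: [0.001, -0.158, 0.987, -0.0]
contact_force: [-0.9, 0.0, 6.8]
gripper_width: 0.225
grasp_force: 30.4
```

arm_command --rows '[[[10, 0, 0, 0, 0], [10, 0, 0, 0.1, 0], [10, 0, 0, 0.3, 0], [10, 0, 0, 0.5, 0], [10, 0, 0, 0.6, 0], [10, 0, 0, 0.6, 0], [10, 0, 0, 0.5, 0], [10, 0, 0, 0.2, 0], [10, 0, 0, 0, 0], [10, 0, 0, 0, 0]]]'

```text
t: 16.6
eef_pos: [0.6289, -0.2671, 0.1708]
tool_rot: [-0.001, -0.159, 0.987, 0.001]
contact_force: [-0.5, -0.7, -1.4]
gripper_width: 0.224
grasp_force: 29.7
```

arm_command --rows '[[[10, -0.0845, 0.426, 0, -0.933], [10, -0.0845, 0.426, 0, -0.933], [10, -0.0845, 0.426, 0, -0.933], [10, -0.0845, 0.426, 0, -0.933], [10, -0.0845, 0.426, 0, -0.933], [10, -0.0845, 0.426, 0, -0.933], [10, -0.0845, 0.426, 0, -0.933], [10, -0.0845, 0.426, 0, -0.933], [10, -0.0845, 0.426, 0, -0.933], [10, -0.0845, 0.426, 0, -0.933]]]'

```text
t: 17.85
eef_pos: [0.5779, -0.0111, 0.1708]
tool_rot: [-0.001, 0.214, 0.977, -0.0]
contact_force: [0.2, -0.4, -0.6]
gripper_width: 0.223
grasp_force: 29.7
```

arm_command --rows '[[[10, -0.0845, 0.426, 0, -0.933], [10, -0.0845, 0.426, 0, -0.933], [10, -0.0845, 0.426, 0, -0.933], [10, -0.0845, 0.426, 0, -0.933], [10, -0.0845, 0.426, 0, -0.933], [10, -0.0845, 0.426, 0, -0.933], [10, -0.0845, 0.426, 0, -0.933], [10, -0.0845, 0.426, 0, -0.933], [10, -0.0845, 0.426, 0, -0.933], [10, -0.0845, 0.426, 0, -0.933]]]'

```text
t: 19.1
eef_pos: [0.5273, 0.2441, 0.1709]
tool_rot: [-0.0, 0.555, 0.832, -0.001]
contact_force: [-0.5, 0.1, 0.0]
gripper_width: 0.225
grasp_force: 29.7
```

arm_command --rows '[[[10, 0, 0, -0.3, 0], [10, 0, 0, -0.5, 0], [10, 0, 0, -0.5, 0], [10, 0, 0, -0.35, 0], [10, 0, 0, -0.2, 0], [10, 0, 0, 0, 0], [10, 0, 0, 0, 0], [10, 0, 0, 0, 0], [10, 0, 0, 0, 0], [10, 0, 0, 0, 0]]]'

```text
t: 20.35
eef_pos: [0.5284, 0.2438, 0.0616]
tool_rot: [0.0, 0.554, 0.832, 0.0]
contact_force: [-0.5, -0.2, -1.2]
gripper_width: 0.225
grasp_force: 29.7
```

```bash
python3 - <<'E'
from h import *
o=get_obs();print(o['eef_pos'],o['tool_rot'])
P,im=snap("wrist","pics/w4.png"); slats(P,im,.04)
E
```

```text
[0.52840959 0.24380219 0.0615501 ] [8.30842443e-05 5.54025928e-01 8.32499351e-01 3.07406290e-04]
slat px [335. 221.] [0.5676 0.2615] size [0.1202, 0.1381] yaw 135.8
```

View pics/w4.png

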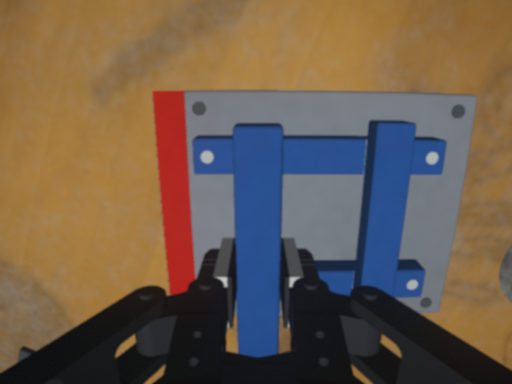

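The held slat sits over the near bands at column 258, parallel to slat A at (388,205) on the far bands. I'll lower it and release.

arm_command --rows '[[[10, 0, 0, -0.15, 0], [10, 0, 0, -0.15, 0], [10, 0, 0, -0.12, 0], [10, 0, 0, -0.08, 0], [10, 0, 0, -0.04, 0], [10, 0, 0, 0, 0], [10, 0, 0, 0, 0], [10, 0, 0, 0, 0], [10, 0, 0, 0, 0], [10, 0, 0, 0, 0]]]'

```text
t: 21.65
eef_pos: [0.5281, 0.2434, 0.0292]
tool_rot: [-0.0, 0.554, 0.832, -0.0]
contact_force: [-2.9, -1.5, 4.9]
gripper_width: 0.225
grasp_force: 30.4
```

arm_command --rows '[[[35, 0, 0, 0, 0], [40, 0, 0, 0, 0], [40, 0, 0, 0, 0], [40, 0, 0, 0.1, 0], [40, 0, 0, 0.4, 0], [40, 0, 0, 0.6, 0], [40, 0, 0, 0.7, 0], [40, 0, 0, 0.7, 0], [40, 0, 0, 0.3, 0], [40, 0, 0, 0, 0]]]'

```text
t: 22.9
eef_pos: [0.5287, 0.244, 0.1977]
tool_rot: [0.0, 0.554, 0.832, 0.001]
contact_force: [-0.2, -0.1, -0.6]
gripper_width: 0.466
grasp_force: 0.0
```

arm_command --rows '[[[40, -0.0682, -0.4148, 0, 0.8165], [40, -0.0682, -0.4148, 0, 0.8165], [40, -0.0682, -0.4148, 0, 0.8165], [40, -0.0682, -0.4148, 0, 0.8165], [40, -0.0682, -0.4148, 0, 0.8165], [40, -0.0682, -0.4148, 0, 0.8165], [40, -0.0682, -0.4148, 0, 0.8165], [40, -0.0682, -0.4148, 0, 0.8165], [40, -0.0682, -0.4148, 0, 0.8165], [60, -0.0682, -0.4148, 0, 0.8165]]]'

```text
t: 24.15
eef_pos: [0.4859, -0.006, 0.195]
tool_rot: [-0.001, 0.257, 0.967, -0.001]
contact_force: [-0.2, -0.2, 0.6]
gripper_width: 0.663
grasp_force: 0.0
```

arm_command --rows '[[[85, -0.0682, -0.4148, 0, 0.8165], [85, -0.0682, -0.4148, 0, 0.8165], [85, -0.0682, -0.4148, 0, 0.8165], [85, -0.0682, -0.4148, 0, 0.8165], [85, -0.0682, -0.4148, 0, 0.8165], [85, -0.0682, -0.4148, 0, 0.8165], [85, -0.0682, -0.4148, 0, 0.8165], [85, -0.0682, -0.4148, 0, 0.8165], [85, 0, 0, 0, 0], [85, 0, 0, 0, 0]]]'

```text
t: 25.4
eef_pos: [0.4541, -0.2034, 0.1957]
tool_rot: [-0.001, -0.0, 1.0, 0.0]
contact_force: [0.1, 0.2, 0.6]
gripper_width: 0.996
grasp_force: 0.0
```

```bash
python3 - <<'E'
from h import *
o=get_obs();print(o['eef_pos'],o['tool_rot'])
P,im=snap("wrist","pics/w5.png"); np.save("P5.npy",P[2]); print(proj(P,[.455,-.204,.021]))
P,im=snap("top","pics/t3.png")
cv2.imwrite("pics/c3.png",np.hstack([cv2.imread("pics/w5.png"),cv2.resize(im[140:260,150:222],None,fx=3.2,fy=3.2,interpolation=2)]))
E
```

```text
[ 0.45412617 -0.20337236  0.19568717] [-1.05790323e-03 -3.84868125e-04  9.99999297e-01  3.73430844e-04]
[256.55720487 172.62958356]
```

View pics/c3.png

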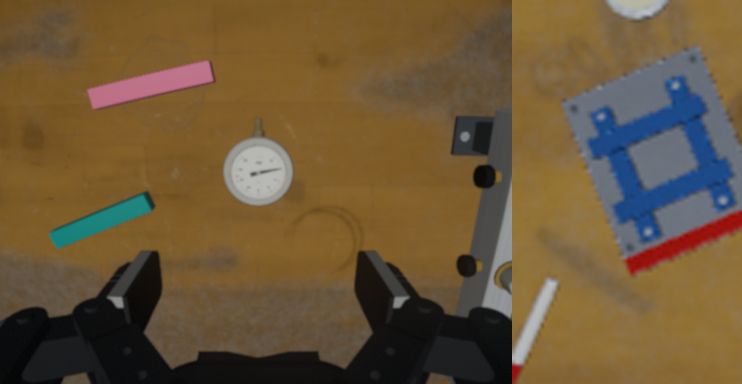

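The wrist view shows the gauge centred at (258,172) with its stem tip at (259,122), pointing to -x. In the top view on the right, both slats lie on the bands.

```bash
python3 - <<'E'
from h import *
P=par("wrist"); im=cv2.imread("pics/w5.png"); g=cv2.cvtColor(im,cv2.COLOR_BGR2HSV)
m=cv2.inRange(g,(0,0,100),(180,70,255))[100:220,210:310]
c=max(cv2.findContours(m,0,2)[0],key=cv2.contourArea)
core=cv2.morphologyEx(m,cv2.MORPH_CLOSE,np.ones((9,9))); core=cv2.morphologyEx(core,cv2.MORPH_OPEN,cv2.getStructuringElement(2,(31,31)))
cc=max(cv2.findContours(core,0,2)[0],key=cv2.contourArea); (x,y),r=cv2.minEnclosingCircle(cc); M=cv2.moments(cc)
ct=np.array([M['m10']/M['m00']+210,M['m01']/M['m00']+100]); print(ct,(x+210,y+100),r)
C=onz(P,ct,.018); print("case",C, "diam",np.linalg.norm(onz(P,ct+[r,0],.02)-onz(P,ct-[r,0],.02)))
# stem: edges of rows 122-134
for row in range(120,136,2):
    d=im[row,245:275].astype(float); s=g[row,245:275,1].astype(float); w=np.clip(130-s,0,None)
    if w.sum()>0:
        p=onz(P,(245+(w*np.arange(30)).sum()/w.sum(),row),.012); print(row,p[:2].round(4),round(np.degrees(np.arctan2(C[1]-p[1],C[0]-p[0])),1))
E
```

```text
[257.76915812 170.80940817] (257.84610748291016, 171.00987243652344) 35.07616424560547
case [ 0.45463078 -0.20258743  0.018     ] diam 0.0680889319329583
120 [ 0.4062 -0.2027] 0.1
122 [ 0.4081 -0.2026] 0.0
124 [ 0.41   -0.2026] 0.0
126 [ 0.4119 -0.2026] 0.1
128 [ 0.4138 -0.2027] 0.1
130 [ 0.4157 -0.2024] -0.3
132 [ 0.4177 -0.2024] -0.3
134 [ 0.4196 -0.2024] -0.3
```

arm_command --rows '[[[85, 0.03, 0.005, -0.4, 0], [85, 0, 0, -0.5, 0], [85, 0, 0, -0.5, 0], [85, 0, 0, -0.5, 0], [85, 0, 0, -0.5, 0], [85, 0, 0, -0.4, 0], [85, 0, 0, -0.25, 0], [85, 0, 0, -0.1, 0], [85, 0, 0, -0.06, 0], [85, 0, 0, 0, 0]]]'

```text
t: 26.75
eef_pos: [0.4568, -0.2041, 0.0046]
tool_rot: [0.0, -0.001, 1.0, -0.0]
contact_force: [0.4, 0.9, -0.1]
gripper_width: 0.994
grasp_force: 0.0
```

arm_command --rows '[[[75, 0, 0, 0, 0], [65, 0, 0, 0, 0], [55, 0, 0, 0, 0], [50, 0, 0, 0, 0], [50, 0, 0, 0, 0], [50, 0, 0, 0, 0], [50, 0, 0, 0.1, 0], [50, 0, 0, 0.2, 0], [50, 0, 0, 0.2, 0], [50, 0, 0, 0, 0]]]' --newtons 50

```text
t: 28.0
eef_pos: [0.4573, -0.2043, 0.0354]
tool_rot: [0.001, -0.001, 1.0, -0.0]
contact_force: [-0.0, 0.8, -1.7]
gripper_width: 0.72
grasp_force: 55.8
```

```bash
python3 - <<'E'
from h import *
o=get_obs();print(o['eef_pos'],o['tool_rot'],o['contact_force'])
P,im=snap("wrist","pics/w6.png")
s=snap("scene","pics/s6.png")[1]; cv2.imwrite("pics/c6.png",np.hstack([im[80:],cv2.resize(s[140:260,270:365],None,fx=2.5,fy=2.5333)[:304,:]]))
E
```

```text
[ 0.45727077 -0.20431072  0.03539404] [ 1.11690458e-03 -6.39748814e-04  9.99999125e-01 -3.05785299e-04] [-0.01264513  0.81292865 -1.73214049]
```

View pics/c6.png

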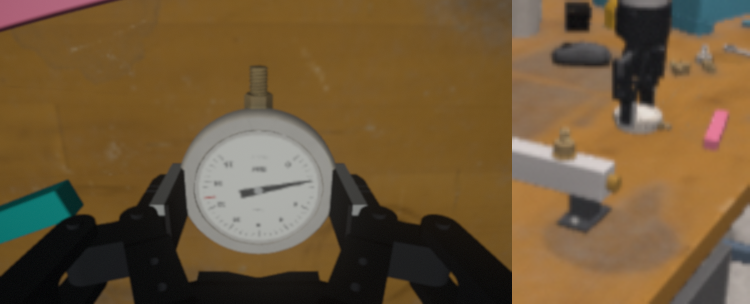

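The gauge is held with its centre at about (258,181) in the crop and the stem straight up the picture at column 258. I'll lift it and carry it over the manifold.

arm_command --rows '[[[50, 0, 0, 0.3, 0], [50, 0, 0, 0.5, 0], [50, 0, 0, 0.6, 0], [50, 0, 0, 0.6, 0], [50, 0, 0, 0.35, 0], [50, 0.086, 0.384, 0, 0.247], [50, 0.086, 0.384, 0, 0.247], [50, 0.086, 0.384, 0, 0.247], [50, 0.086, 0.384, 0, 0.247], [50, 0.086, 0.384, 0, 0.247]]]'

```text
t: 29.35
eef_pos: [0.4822, -0.0877, 0.175]
tool_rot: [-0.0, -0.05, 0.999, 0.0]
contact_force: [0.2, 0.6, -3.2]
gripper_width: 0.723
grasp_force: 55.8
```

arm_command --rows '[[[50, 0.086, 0.384, 0, 0.247], [50, 0.086, 0.384, 0, 0.247], [50, 0.086, 0.384, 0, 0.247], [50, 0.086, 0.384, 0, 0.247], [50, 0.086, 0.384, 0, 0.247], [50, 0.086, 0.384, 0, 0.247], [50, 0.086, 0.384, 0, 0.247], [50, 0.086, 0.384, 0, 0.247], [50, 0.086, 0.384, 0, 0.247], [50, 0.086, 0.384, 0, 0.247]]]'

```text
t: 30.6
eef_pos: [0.5342, 0.143, 0.1752]
tool_rot: [-0.0, -0.149, 0.989, -0.0]
contact_force: [1.0, 0.1, -2.1]
gripper_width: 0.716
grasp_force: 55.8
```

arm_command --rows '[[[50, 0.086, 0.384, 0, 0.247], [50, 0.086, 0.384, 0, 0.247], [50, 0.086, 0.384, 0, 0.247], [50, 0.086, 0.384, 0, 0.247], [50, 0.086, 0.384, 0, 0.247], [50, 0, 0, -0.3, 0], [50, 0, 0, -0.4, 0], [50, 0, 0, -0.3, 0], [50, 0, 0, 0, 0], [50, 0, 0, 0, 0]]]'

```text
t: 31.85
eef_pos: [0.5601, 0.2566, 0.1157]
tool_rot: [0.0, -0.197, 0.98, 0.0]
contact_force: [0.1, -0.3, -1.8]
gripper_width: 0.719
grasp_force: 55.7
```

```bash
python3 - <<'E'
from h import *
o=get_obs();z=o['eef_pos'][2];print(o['eef_pos'],o['tool_rot'],o['grasp_force'])
P,im=snap("wrist","pics/w7.png")
g=cv2.cvtColor(im,cv2.COLOR_BGR2GRAY)
cir=cv2.HoughCircles(g,cv2.HOUGH_GRADIENT,1,50,param1=80,param2=25,minRadius=50,maxRadius=90); print(cir)
if cir is not None: print("case",onz(P,cir[0,0,:2],z+.018))
cv2.imwrite("pics/c7.png",im)
E
```

```text
[0.56011077 0.25658932 0.11567413] [ 3.42684273e-04 -1.96632037e-01  9.80477293e-01  4.32815299e-05] 55.7085245847702
[[[258.5 251.5  81.7]]]
case [0.54938293 0.25289558 0.13367413]
```

View pics/c7.png

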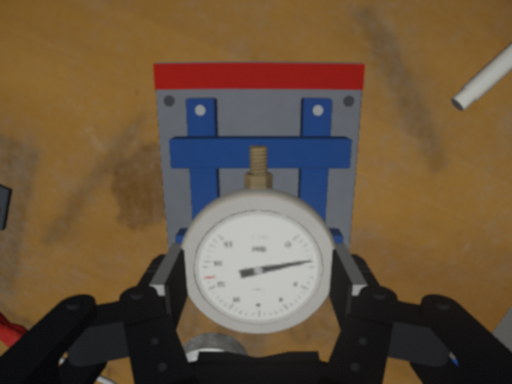

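The gauge is held over the crib with its stem (tip at (258,147)) pointing towards the red stripe, and the outer rim is centred near (259,261). The Hough circle sits off the rim, so I'll check the centre and level with rim points and the stem instead.

```bash
python3 - <<'E'
from h import *
P=par("wrist"); o=get_obs(); z=o['eef_pos'][2]; T=o['eef_pos']
im=cv2.imread("pics/w7.png"); hsv=cv2.cvtColor(im,cv2.COLOR_BGR2HSV)
m=cv2.inRange(hsv,(0,0,110),(180,45,255)); m[:185]=0; m[:,:176]=0; m[:,342:]=0; m[336:]=0
m=cv2.morphologyEx(cv2.morphologyEx(m,cv2.MORPH_CLOSE,np.ones((15,15))),cv2.MORPH_OPEN,cv2.getStructuringElement(2,(61,61)))
c=max(cv2.findContours(m,0,1)[0],key=cv2.contourArea); e=cv2.fitEllipse(c); print(e)
u=np.array([np.cos(np.radians(22.65)),np.sin(np.radians(22.65))]); v=np.array([-u[1],u[0]])
p=onz(P,e[0],z+.0165)[:2]; print("case",p,"rel TCP along/cross",(p-T[:2])@u,(p-T[:2])@v)
c=T[:2]
for dz in (-.006,.005,.010): # stem heights for pitch -/0/+
    print(dz,"tip expected px",proj(P,np.r_[p-.0525*u,z+dz]))
print("top front rim",proj(P,np.r_[p-.0345*u,z+.0165]),"back",proj(P,np.r_[p+.0345*u,z+.0165]))
# upper near slat + lower features: crib centre via red stripe / band slat
b=cv2.inRange(hsv,(100,130,60),(125,255,255))
for col in (200,210,300,320): 
    r=np.where(b[120:185,col])[0]+120; print(col,r.min(),r.max())
# crib red stripe
r=cv2.inRange(hsv,(0,170,90),(5,255,255))|cv2.inRange(hsv,(172,170,90),(180,255,255)); r[110:]=0
cc=max(cv2.findContours(r,0,2)[0],key=cv2.contourArea); q=cv2.minAreaRect(cc); s=onz(P,q[0],.008)[:2]; print("stripe",s,q,"centre est",s+(.095-.0075)*u)
E
```

```text
((257.5488586425781, 261.5871276855469), (143.5107421875, 150.7830352783203), 97.36332702636719)
case [0.55473691 0.25482931] rel TCP along/cross -0.0058935192327429645 0.0003363457825326113
-0.006 tip expected px [257.60187675 128.96356766]
0.005 tip expected px [257.6099536  131.91028763]
0.01 tip expected px [257.61405427 133.40614989]
top front rim [257.59278808 182.06781462] back [257.51402441 328.95324672]
200 120 184
210 120 184
300 136 184
320 120 184
stripe [0.4812847  0.22488546] ((258.5, 75.5), (25.0, 209.0), 90.0) centre est [0.56203622 0.25858178]
```

```bash
python3 - <<'E'
from h import *
from scipy.optimize import least_squares
P=par("wrist"); T=get_obs()['eef_pos']; z=T[2]
im=cv2.imread("pics/w7.png"); hsv=cv2.cvtColor(im,cv2.COLOR_BGR2HSV)
m=cv2.inRange(hsv,(0,0,110),(180,45,255)); m[:185]=0; m[:,:176]=0; m[:,342:]=0; m[336:]=0
m=cv2.morphologyEx(cv2.morphologyEx(m,cv2.MORPH_CLOSE,np.ones((15,15))),cv2.MORPH_OPEN,cv2.getStructuringElement(2,(61,61)))
c=max(cv2.findContours(m,0,1)[0],key=cv2.contourArea)[:,0,:].astype(float)
u=np.array([np.cos(np.radians(22.65)),np.sin(np.radians(22.65))])
for h in (.009,.013,.0165):
    w=np.array([onz(P,q,z+h)[:2] for q in c])
    r=least_squares(lambda a:np.hypot(*(w-a[:2]).T)-a[2],[*T[:2],.034],loss='soft_l1',f_scale=.001).x
    t=onz(P,(258,147),z+h-.012)[:2]
    print(h,r[:2].round(4),"R",r[2].round(4),"along",((r[:2]-T[:2])@u).round(4),"tip from case",((r[:2]-t)@u).round(4))
E
```

```text
0.009 [0.5612 0.2575] R 0.0352 along 0.0011 tip from case 0.0521
0.013 [0.5592 0.2566] R 0.0342 along -0.0011 tip from case 0.0505
0.0165 [0.5573 0.2559] R 0.0332 along -0.0031 tip from case 0.049
```

arm_command --rows '[[[50, 0.01, 0.01, -0.15, 0], [50, 0, 0, -0.2, 0], [50, 0, 0, -0.2, 0], [50, 0, 0, -0.15, 0], [50, 0, 0, -0.12, 0], [50, 0, 0, -0.08, 0], [50, 0, 0, -0.05, 0], [50, 0, 0, 0, 0], [50, 0, 0, 0, 0], [50, 0, 0, 0, 0]]]'

```text
t: 33.15
eef_pos: [0.5604, 0.2574, 0.0585]
tool_rot: [0.0, -0.197, 0.98, 0.0]
contact_force: [0.0, -0.3, -2.5]
gripper_width: 0.721
grasp_force: 55.8
```

```bash
python3 - <<'E'
from h import *
o=get_obs();print(o['eef_pos'],o['tool_rot'],o['contact_force'],o['grasp_force'])
P,im=snap("scene")
T=o['eef_pos']; print(proj(P,T),proj(P,[.5604,.2564,.04]),proj(P,[.5604,.2564,.05]))
cv2.imwrite("pics/c8.png",cv2.resize(im[185:275,160:280],None,fx=6,fy=6,interpolation=2))
E
```

```text
[0.56039823 0.25742838 0.0585077 ] [ 2.37210734e-04 -1.96876123e-01  9.80428337e-01  1.07525946e-04] [ 0.04734569 -0.2624333  -2.46172091] 55.77078938484192
[215.49570363 226.87828348] [216.07252444 232.73664816] [215.88774695 229.50119888]
```

View pics/c8.png

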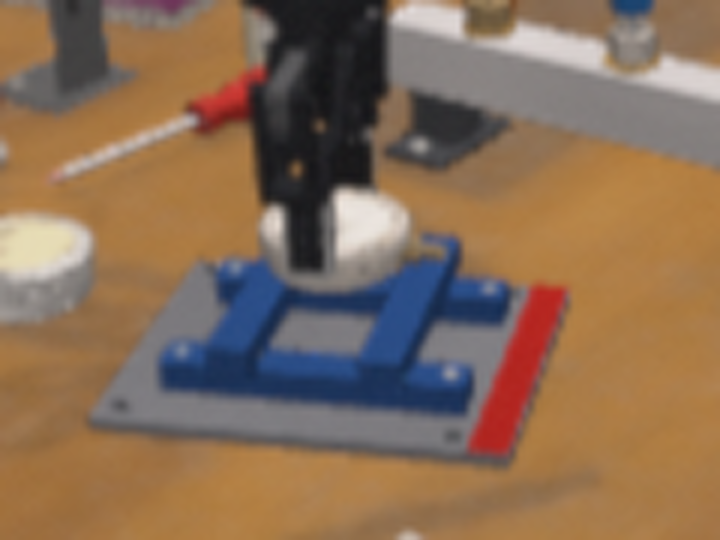

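The scene view shows the gauge held over the two upper slats with its stem towards the red end. Its lowest visible edge is at full-image pixel (215,233.7), which I'll turn into an underside height.

```bash
python3 - <<'E'
from h import *
P=par("scene"); c=np.array([.5604,.2574]); d=P[2][:2,3]-c; d/=np.linalg.norm(d)
for z in (.04,.045,.05,.055,.06): print(z,proj(P,np.r_[c+.0345*d,z]),proj(P,np.r_[c+.033*d,z]))
e=np.array([.386,-.9225]) ;u=np.array([.9226,.3857])
for z in (.045,.05,.055,.06,.065): print("stem tip",z,(proj(P,np.r_[c-.0525*u,z])-[160,185])*6)
im=snap("scene")[1]; print(im[225:240,214].tolist())
E
```

```text
0.04 [216.20208387 239.07164498] [216.1861493  238.79458902]
0.045 [216.10698003 237.41776157] [216.0911504  237.14240912]
0.05 [216.01152976 235.75712206] [215.995806   235.48349027]
0.055 [215.91573153 234.08969058] [215.90011455 233.81779677]
0.06 [215.81958375 232.41543106] [215.80407451 232.14529268]
stem tip 0.045 [447.15582131 286.39329485]
stem tip 0.05 [446.81527852 276.59235029]
stem tip 0.055 [446.47349511 266.75228327]
stem tip 0.06 [446.13046546 256.8728914 ]
stem tip 0.065 [445.7861839  246.95397117]
[[104, 104, 106], [102, 102, 104], [102, 102, 104], [102, 101, 104], [102, 103, 105], [106, 108, 110], [115, 118, 122], [116, 121, 127], [103, 96, 98], [91, 58, 43], [91, 53, 32], [93, 62, 47], [110, 96, 93], [126, 121, 123], [127, 123, 125]]
```

arm_command --rows '[[[50, 0, -0.01, -0.03, 0], [50, 0, 0, -0.03, 0], [50, 0, 0, 0, 0], [50, 0, 0, 0, 0], [50, 0, 0, 0, 0], [50, 0, 0, 0, 0], [50, 0, 0, 0, 0], [50, 0, 0, 0, 0], [50, 0, 0, 0, 0], [50, 0, 0, 0, 0]]]'

```text
t: 34.5
eef_pos: [0.5602, 0.2567, 0.0546]
tool_rot: [0.0, -0.197, 0.98, 0.0]
contact_force: [0.4, 0.2, -2.6]
gripper_width: 0.719
grasp_force: 55.8
```

```bash
python3 - <<'E'
from h import *
o=get_obs();print(o['t'],o['eef_pos'],o['contact_force'],o['grasp_force'])
print(job.hand_in())
E
```

```text
34.5 [0.56023816 0.25673635 0.05462376] [ 0.38936421  0.20963236 -2.62178969] 55.77132761478424
the job is handed in; nothing more can be done
None
```

I handed the job in at 34.5 s: both slats lie released on the white bands, and the gauge is held over the crib's centre, stem to the red end, about 10 mm above them by my measurements; the hand-in returned no verdict.

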